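Lay the glove carton down on the service mat

ROBOT

A 6-joint arm with a two-finger parallel gripper is mounted at the origin on the work surface. World frame = base frame: x ahead of the robot, y to its left, z up, the work surface at z = 0. Lengths are in m, angles in rad, forces in N, time in s.
With the tool pointing down it reaches from about 0.225 to 0.875 m from the base axis. Payload 3.4 kg.
Tool frame: the origin (TCP) lies on the centre line of the jaws, within the pads' length; the fingertips stand 17 mm ahead of it and the grasp point (between the pads) lies 2 mm behind it; z points along the fingers, y is the line along which they close (so a half turn about z gives the same grasp; the last joint's range is limited). The gripper opens to 85 mm and grips with 20 to 120 N. Pads are 22 mm wide; open, the fingers measure 114 mm over their backs; the gripper's body (76 mm by 85 mm) begins 54 mm behind the grasp point. The pads swing forward as they close: fully open they stand 13 mm farther back than shut.
Start: joints at [-1.245, 0.276, 1.505, -0, 1.361, -0.121], TCP at [0.248, -0.519, 0.225] pointing down, gripper open.
Joint ranges: [-2.89, 2.89], [-0.75, 2.08], [0.22, 2.7], [-1.18, 4.32], [0.11, 2.71], [-2.7, 2.7]. Speed limits (rad/s): [2.57, 2.57, 3.14, 3.14, 3.14, 3.14].

INTERFACE

Orientations are given as a unit quaternion [w, x, y, z].
In Python, from rig import manip gives the robot as it stands.
- The arm moves only by the tool move_arm, never from a script. Its argument "steps" is one flat list of numbers, 7 for each row, row after row: the turn, a rotation vector about the world's x, y, z normalised to -1 to 1, where 1 is 360 degrees, then the shift along the world's x, y, z normalised to -1 to 1, where 1 is 1 m, then the opening, from -1 (shut) to 1 (fully open). A call has exactly 10 rows; each row is the pose to reach, as a shift and turn from the pose commanded when the call began, turning the shorter way round; what a row does not reach only later rows make up. A row lasts 1/10 s, in which the tool goes at most 50 mm and 8.59 degrees, less where a joint would pass 70% of its speed; a pose out of reach is approached as far as the arm can. A call with a number of a shift or a turn outside -1 to 1 is refused whole. A call with a gripper value outside its range is refused whole. The fingers move at their own pace and stop on an object; "squeeze" is the grip in N (left out, the last holds). Time passes only in rows, so rows that repeat a pose let the fingers close, or fill a call up. It gives the time, the measured TCP pose, the force, the opening and the grip force at its end, in the units of the state.
- manip.get_state(): the state, without advancing time (a new reading comes with each control period).
- manip.get_image(name): name is "side" or "top"; returns a dict with "pixels" (400x640x3 uint8, blue, green, red), "fx", "fy", "cx", "cy" (pixels), "D" ([k1, k2, p1, p2, k3] as OpenCV has them; the pictures are not rectified), "R" (3x3) and "t" (3): a world point X has camera coordinates R X + t. Camera axes: x right, y down, z forward; pixel columns grow to the right and rows downward; lengths in m; the calibration is good to about 2 mm. A picture is of the moment at which its call begins. There is no depth.
- manip.sign_off(): hands the job in; it is judged then, once.
The state is a dict: "clock": time; "qpos": joint angles; "qd": joint speeds; "effort": joint torques, N m; "position": TCP position; "ee_rot": TCP orientation; "contact_force": force on the tool from outside, world axes, zero at the start; "moment": the same for the moment, N m; "width": finger opening in m; "gripper_force": force on a finger pad.
Only numpy, scipy, OpenCV 4.12 (cv2) and the standard library are available. Lean on these libraries where they do the work, as an engineer would, in place of code of your own. Each camera call takes 0.05 s, during which the arm holds its last target. There are 200 camera calls.

TASK

Make the glove carton ready for use on the serving counter, by pushing only, without picking anything up: first slide the salsa jar, upright, completely off the rubber mat to either side; then push the tall glove carton at the top of its slot face, so that it topples onto its back and comes to lie flat on the mat, slot up and no part of it over the mat's edges. Leave everything else as it stands.

Things in the scene. Friction and masses are not known exactly. Their poses are not given: they have to be found in the camera images.
- mat: black ribbed rubber service mat fixed flat on the counter, 360 x 190 x 3 mm thick. Origin at the centre of its underside; its x axis runs along its 360 mm length, from the end where the glove carton stands towards the other (free) end; y across its 190 mm width; z up.
- carton: cream glove carton, rigid, about 0.5 kg, standing on end on the mat: 65 mm thick (x) x 115 wide (y) x 235 tall (z). Origin: centre of the end it stands on. Its face at x -32.5 mm has the dark oval slot and looks off the mat's end; its plain back at x +32.5 looks along mat x (within 0.07 rad). Pushed low it slides; pushed high it tips about its lower back edge and falls once leaning 16 degrees.
- carton_center (a point): the middle of the carton, half-way up (117.5 mm above its standing end)
- carton_heel_a (a point): corner of the carton's back face at its standing end: x +32.5, y +57.5, z 0 mm in the carton's frame
- carton_heel_b (a point): corner of the carton's back face at its standing end: x +32.5, y -57.5, z 0 mm in the carton's frame
- carton_head_a (a point): corner of the carton's back face at its top end: x +32.5, y +57.5, z 235 mm in the carton's frame
- carton_head_b (a point): corner of the carton's back face at its top end: x +32.5, y -57.5, z 235 mm in the carton's frame
- jar: squat salsa jar with a steel lid and paper label, standing on the mat where the carton would come down: 74 mm in diameter up to 62 mm high, lid 67 mm, 88 mm tall in all, about 0.35 kg. Origin at the centre of its underside, z up. Pushed below 35 mm it slides, higher it may tip. The counter beside both long sides of the mat has room for it.
- bag_carton: bystander: shorter brown carton without a slot, 60 x 110 x 150 mm tall, standing on the counter off the mat's side, near the glove carton. Origin at the centre of its underside.
- squeeze_bottle: bystander: squeeze bottle with a nozzle, 62 mm in diameter, 195 mm tall, standing beyond the mat's free end. Origin at the centre of its underside.
- shaker: bystander: salt shaker, 44 mm in diameter, 78 mm tall, beyond the mat's free end. Origin at the centre of its underside.
- cups: bystander: stack of paper cups, mouth down, 90 mm in diameter, 215 mm tall. Origin at the centre of its underside.
- plates: bystander: stack of foam plates, 152 mm in diameter, 73 mm tall. Origin at the centre of its underside.
- bell: bystander: counter call bell, 84 mm in diameter, 58 mm tall. Origin at the centre of its underside.
- snack_jar: bystander: large clear jar of orange puffs with a wide lid, 156 mm in diameter, 193 mm tall. Origin at the centre of its underside.

How it is judged:
On the way, in this order (a step that is already met when the one before it is completed fails the run):
1. the jar has been slid wholly off the mat, upright, with the glove carton still standing ((y of jar in the frame of mat above 0.13 m or y of jar in the frame of mat below -0.13 m or x of jar in the frame of mat above 0.215 m or x of jar in the frame of mat below -0.215 m) and angle between each of jar, carton's own z axis and vertical below 0.12 rad), for 0.2 s.
2. the glove carton lies flat on its back, slot up, wholly on the mat (angle between carton's own x axis and vertical above 3.02 rad and x of carton_heel_a in the frame of mat between -0.183 and 0.183 m and y of carton_heel_a in the frame of mat between -0.098 and 0.098 m and x of carton_heel_b in the frame of mat between -0.183 and 0.183 m and y of carton_heel_b in the frame of mat between -0.098 and 0.098 m and x of carton_head_a in the frame of mat between -0.183 and 0.183 m and y of carton_head_a in the frame of mat between -0.098 and 0.098 m and x of carton_head_b in the frame of mat between -0.183 and 0.183 m and y of carton_head_b in the frame of mat between -0.098 and 0.098 m), for 0.2 s.
At the end, for the whole second after the job is handed in: The glove carton lies at rest on its back, slot face up within about 7 degrees, all four corners of its back face within the mat's edges (3 mm tolerance); the jar stands upright (within 7 degrees) on the counter, at rest, wholly off the mat (2 mm tolerance) (all of step 2 and (y of jar in the frame of mat above 0.13 m or y of jar in the frame of mat below -0.13 m or x of jar in the frame of mat above 0.215 m or x of jar in the frame of mat below -0.215 m) and angle between jar's own z axis and vertical below 0.12 rad and height (world z) of jar below 0.012 m and linear speed of each of carton, jar below 0.02 m/s and angular speed of carton below 0.1 rad/s); the robot touches nothing.
It fails at once if the glove carton is lifted: its lower back edge rises more than 25 mm above the mat (height (world z) of any of carton_heel_a, carton_heel_b above 0.028 m).
It fails at once if the jar is lifted more than 15 mm above the mat or tipped by more than 20 degrees (height (world z) of jar above 0.018 m or angle between jar's own z axis and vertical above 0.35 rad).
It fails at once if a bystander is shifted by more than 25 mm or tipped by more than 17 degrees (distance of any of bag_carton, squeeze_bottle, shaker, cups, plates, bell, snack_jar from where it was at the start of the episode above 0.025 m or angle between any of bag_carton, squeeze_bottle, shaker, cups, plates, bell, snack_jar's own z axis and vertical above 0.3 rad).
It also fails if it takes over 51 s, if anything falls off the work surface, if the arm or the gripper's body presses on something with over 40 N, if the wrist force passes 120 N, or if a joint passes its speed limit or range.

## Working session

There is one attempt and no reset: what is moved stays moved. The work goes in short steps, Python scripts to look and compute and a tool call to move; the robot and the scene stay as the last step left them, time stands still between calls to the robot, and variables do not carry over. Pictures are saved under pics/ and viewed, at most 10 in all, crops included, and the job is handed in when it is done.

Besides the shell and the picture viewer there is one more tool, called after "Emit:" as name(argument=value, ...) on one line, values as JSON. move_arm: Moves the arm, as the interface text tells. Scaled input: -1 to 1 covers 1 m each way for a shift and 360 degrees each way for a turn. Its arguments: {"type":"object","properties":{"steps":{"type":"array"},"squeeze":{"type":"number"}},"required":["steps"]}

```bash
mkdir -p pics; cat > h.py <<'E'
import numpy as np, cv2
from rig import manip
def snap(name,fn):
    im=manip.get_image(name); cv2.imwrite('pics/'+fn,im['pixels'])
    np.savez('pics/'+fn+'.npz',**{k:np.array(v) for k,v in im.items()}); return im
def K(im): return np.array([[im['fx'],0,im['cx']],[0,im['fy'],im['cy']],[0,0,1]],float)
def world(im,px,z):
    px=np.array(px,float).reshape(-1,1,2)
    n=cv2.undistortPoints(px,K(im),np.array(im['D'],float)).reshape(-1,2)
    R=np.array(im['R']);t=np.array(im['t']);c=-R.T@t
    d=np.c_[n,np.ones(len(n))]@R
    return c+d*((np.broadcast_to(z,len(n))-c[2])/d[:,2])[:,None]
def proj(im,X):
    R=np.array(im['R'],float);t=np.array(im['t'],float)
    return cv2.projectPoints(np.array(X,float).reshape(-1,1,3),cv2.Rodrigues(R)[0],t,K(im),np.array(im['D'],float))[0].reshape(-1,2)
E
python3 - <<'E'
from h import *
for n in('top','side'):
    im=snap(n,n+'0.png'); R=np.array(im['R']); print(n,-R.T@np.array(im['t']),R[2])
print(manip.get_state())
E
```

```text
top [0.28256941 0.00337183 1.60131605] [ 0.18909297 -0.01397155 -0.98185979]
side [0.05045675 0.7520596  1.15015057] [ 0.39127699 -0.55521149 -0.7339227 ]
{'clock': 0.1, 'qpos': array([-1.24499612e+00,  2.76557577e-01,  1.50601405e+00, -3.72141116e-05,
        1.36068858e+00, -1.20988967e-01]), 'qd': array([-0.00042503, -0.00134915, -0.00190875, -0.00158169, -0.00031061,
        0.00169696]), 'effort': array([ 1.01328609e-03, -4.17699873e+01, -2.46404296e+01, -3.61522643e-04,
        5.79394167e-03,  1.36896011e-05]), 'position': array([ 0.24827555, -0.51810553,  0.22440849]), 'ee_rot': array([-8.27548274e-04,  9.75149827e-01,  2.21544849e-01, -1.03333518e-04]), 'contact_force': array([ 0.31480312, -0.09916025,  1.15331253]), 'moment': array([ 0.02550558, -0.01668774, -0.05812966]), 'gripper_force': 0.0, 'width': 0.08544667659236042}
```

View pics/top0.png

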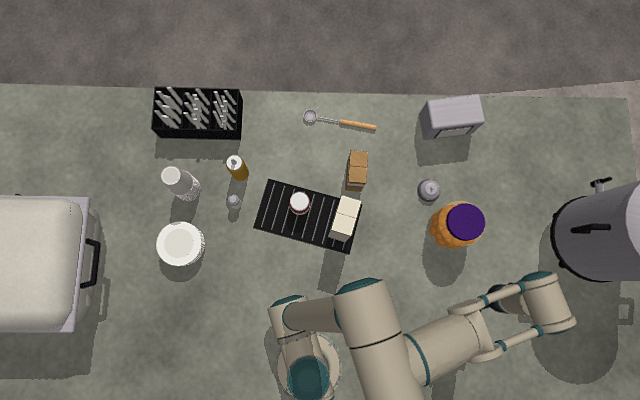

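View pics/side0.png

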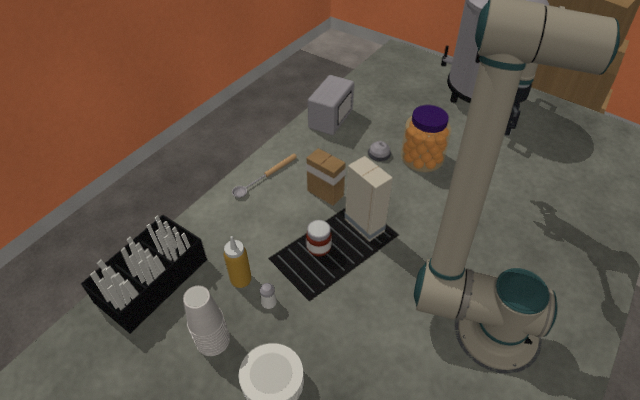

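Top view: mat around (255–362, 180–253), carton top near (347,218), jar near (300,202), and brown carton at (357,170). I'll enlarge both views.

```bash
python3 - <<'E'
import cv2,numpy as np
a=cv2.imread('pics/top0.png')[145:265,245:385]; b=cv2.imread('pics/side0.png')[145:305,255:415]
cv2.imwrite('pics/c_top.png',cv2.resize(a,(700,600),interpolation=cv2.INTER_CUBIC))
cv2.imwrite('pics/c_side.png',cv2.resize(b,(600,600),interpolation=cv2.INTER_CUBIC))
E
```

```text
(no output)
```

View pics/c_top.png

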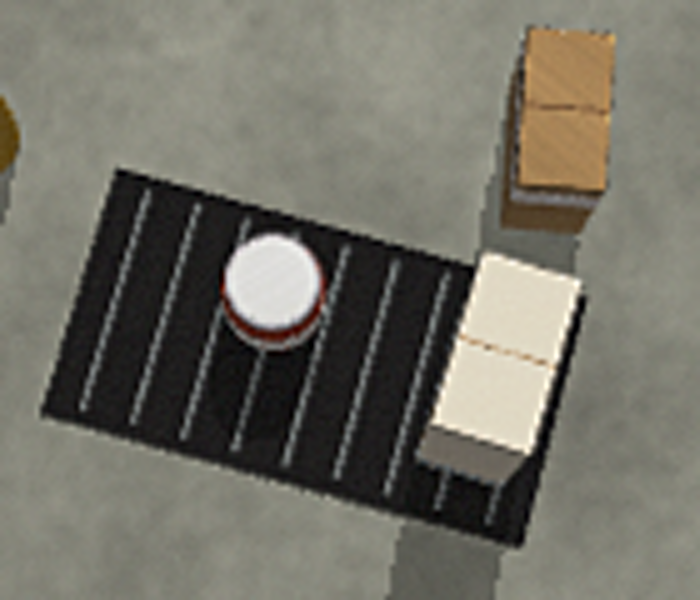

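View pics/c_side.png

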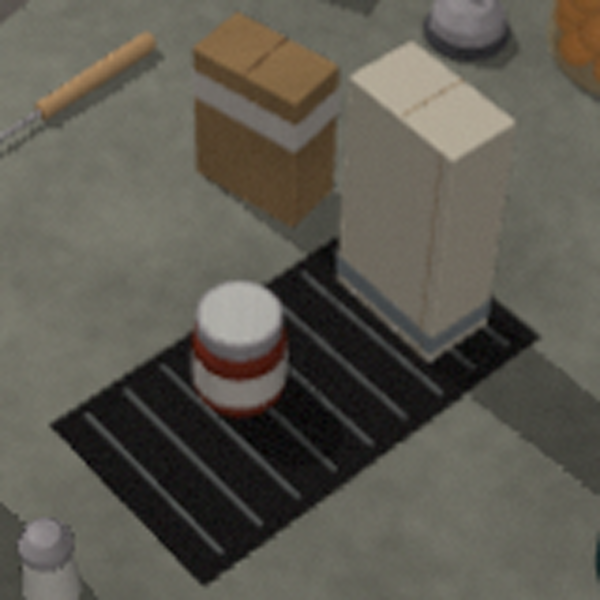

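```bash
cat > m.py <<'E'
from h import *
T=np.load('pics/top0.png.npz');S=np.load('pics/side0.png.npz')
tp=lambda *p:np.array(p,float)/5-.4+[245,145]
sp=lambda *p:np.array(p,float)/3.75-.37+[255,145]
E
python3 - <<'E'
from m import *
np.set_printoptions(precision=4,suppress=True)
m=world(T,tp((118,170),(42,415),(522,547)),.003);ms=world(S,sp((52,425),(207,583),(540,337)),.003)
print('mat',m[:,:2],ms[:,:2],np.linalg.norm(m[0]-m[1]),np.linalg.norm(m[1]-m[2]))
ct=world(T,tp((484,252),(582,283),(530,453),(430,425)),.238);cs=world(S,sp((350,78),(408,42),(515,122),(450,160)),.238)
print('ctop',ct[:,:2],ct.mean(0),cs[:,:2],cs.mean(0))
cb=world(S,sp((338,275),(430,360),(492,315)),.003);print('cbase',cb[:,:2])
print('jar',world(T,tp((275,282)),.091),world(S,sp((240,310)),.091))
print('bag',world(T,tp((528,28),(614,35),(604,192),(520,183)),.15)[:,:2], world(S,sp((237,14),(340,70),(294,106),(194,50)),.15)[:,:2])
for n,p,z in(('squeeze',(236,161),.195),('shaker',(234,197),.078),('bell',(428,187),.05),('snack',(466,222),.193),('cups',(172,174),.215)): print(n,world(T,[p],z)[0,:2])
c=ms
for M in(m,):
  d=(M[2]-M[1]);print('yaw', np.arctan2(-d[1],-d[0]), 'centre',(M[0]+M[2])/2,(ms[0]+ms[2])/2)
E
```

```text
mat [[ 0.6536  0.1606]
 [ 0.471   0.2086]
 [ 0.3822 -0.1388]] [[ 0.6506  0.1616]
 [ 0.4671  0.2072]
 [ 0.378  -0.137 ]] 0.18887096608796547 0.35858115800501317
ctop [[ 0.551  -0.0937]
 [ 0.5324 -0.1552]
 [ 0.4252 -0.1227]
 [ 0.4414 -0.0609]] [ 0.4875 -0.1081  0.238 ] [[ 0.5464 -0.0915]
 [ 0.5318 -0.1507]
 [ 0.4224 -0.1213]
 [ 0.4417 -0.0605]] [ 0.4856 -0.106   0.238 ]
cbase [[ 0.5509 -0.0982]
 [ 0.4401 -0.0648]
 [ 0.4222 -0.1348]]
jar [[0.5559 0.0406 0.091 ]] [[0.5549 0.0398 0.091 ]]
bag [[ 0.7244 -0.129 ]
 [ 0.7207 -0.1876]
 [ 0.611  -0.1804]
 [ 0.616  -0.1239]] [[ 0.7157 -0.1848]
 [ 0.6061 -0.1763]
 [ 0.6134 -0.1193]
 [ 0.7188 -0.1272]]
squeeze [0.6659 0.2487]
shaker [0.568  0.2696]
bell [ 0.6233 -0.4178]
snack [ 0.4794 -0.4972]
cups [0.6131 0.4459]
yaw 1.320649997735106 centre [0.5179 0.0109 0.003 ] [0.5143 0.0123 0.003 ]
```

Fit to sizes is good (mat 189×359 mm). The jar sits at mat (0.038, -0.031), so I'll push it off the far side. First, a raised approach that stays clear of the carton.

Emit:
move_arm(steps=[0, 0, -0.111, 0.05, 0.46, 0.105, 0.06, 0, 0, -0.111, 0.05, 0.46, 0.105, 0.06, 0, 0, -0.111, 0.05, 0.46, 0.105, 0.06, 0, 0, -0.111, 0.05, 0.46, 0.105, 0.06, 0, 0, -0.111, 0.05, 0.46, 0.105, 0.06, 0, 0, -0.111, 0.05, 0.46, 0.105, 0.06, 0, 0, -0.111, 0.05, 0.46, 0.105, 0.06, 0, 0, -0.111, 0.05, 0.46, 0.105, 0.06, 0, 0, -0.111, 0.05, 0.46, 0.105, 0.06, 0, 0, -0.111, 0.05, 0.46, 0.105, 0.06])

```text
clock: 1.1
position: [0.2978, -0.0554, 0.3311]
ee_rot: [-0.001, 0.992, -0.124, 0.001]
contact_force: [-0.1, -0.2, -0.9]
width: 0.0458
gripper_force: 0.0
```

Emit:
move_arm(steps=[-0.0138, -0.0538, 0, 0.178, 0.118, -0.17, 0.06, -0.0138, -0.0538, 0, 0.178, 0.118, -0.17, 0.06, -0.0138, -0.0538, 0, 0.178, 0.118, -0.17, 0.06, -0.0138, -0.0538, 0, 0.178, 0.118, -0.17, 0.06, -0.0138, -0.0538, 0, 0.178, 0.118, -0.17, 0.06, -0.0138, -0.0538, 0, 0.178, 0.118, -0.17, 0.06, -0.0138, -0.0538, 0, 0.178, 0.118, -0.19, 0.06, -0.0138, -0.0538, 0, 0.178, 0.118, -0.22, 0.06, -0.0138, -0.0538, 0, 0.178, 0.118, -0.25, 0.06, -0.0138, -0.0538, 0, 0.178, 0.118, -0.25, 0.06])

```text
clock: 2.1
position: [0.4723, 0.0592, 0.076]
ee_rot: [0.023, 0.978, -0.123, 0.167]
contact_force: [-0.5, -0.3, -0.4]
width: 0.0452
gripper_force: 0.0
```

```bash
python3 - <<'E'
from h import *
im=snap('side','s1.png'); c=im['pixels'][145:305,255:415]
cv2.imwrite('pics/s1c.png',cv2.resize(c,(600,600),interpolation=cv2.INTER_CUBIC))
s=manip.get_state();print(s['position'],s['ee_rot'])
E
```

```text
[0.47444239 0.05929141 0.078292  ] [ 0.02240385  0.97758502 -0.12288906  0.16948119]
```

View pics/s1c.png

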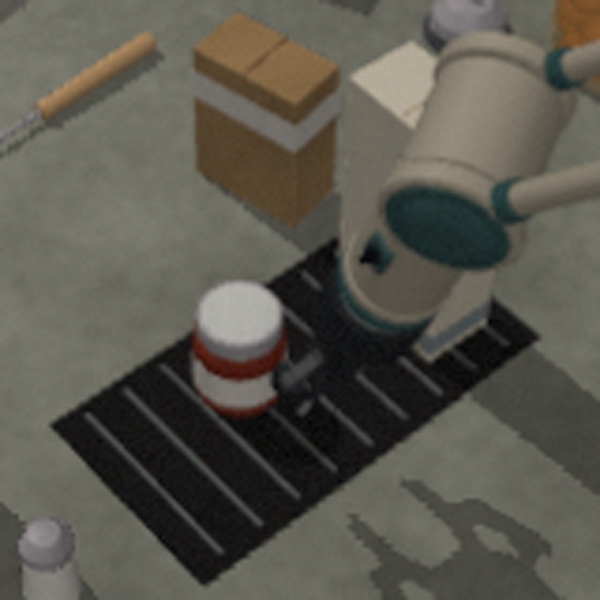

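Fingers are down beside the jar, and the jar and carton are undisturbed. Next: descend and push.

Emit:
move_arm(steps=[0, 0, 0, 0, 0, -0.03, 0.06, 0, 0, 0, 0, 0, -0.048, 0.06, 0, 0, 0, 0.012, -0.003, -0.048, 0.06, 0, 0, 0, 0.023, -0.006, -0.048, 0.06, 0, 0, 0, 0.035, -0.009, -0.048, 0.06, 0, 0, 0, 0.046, -0.012, -0.048, 0.06, 0, 0, 0, 0.058, -0.015, -0.048, 0.06, 0, 0, 0, 0.07, -0.018, -0.048, 0.06, 0, 0, 0, 0.081, -0.021, -0.048, 0.06, 0, 0, 0, 0.093, -0.024, -0.048, 0.06])

```text
clock: 3.15
position: [0.5689, 0.035, 0.0323]
ee_rot: [0.022, 0.977, -0.123, 0.171]
contact_force: [-5.6, 1.1, 5.4]
width: 0.0453
gripper_force: 3.3
```

```bash
python3 - <<'E'
from h import *
im=snap('side','s2.png'); c=im['pixels'][145:305,235:395]
cv2.imwrite('pics/s2c.png',cv2.resize(c,(600,600),interpolation=cv2.INTER_CUBIC))
E
```

```text
(no output)
```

View pics/s2c.png

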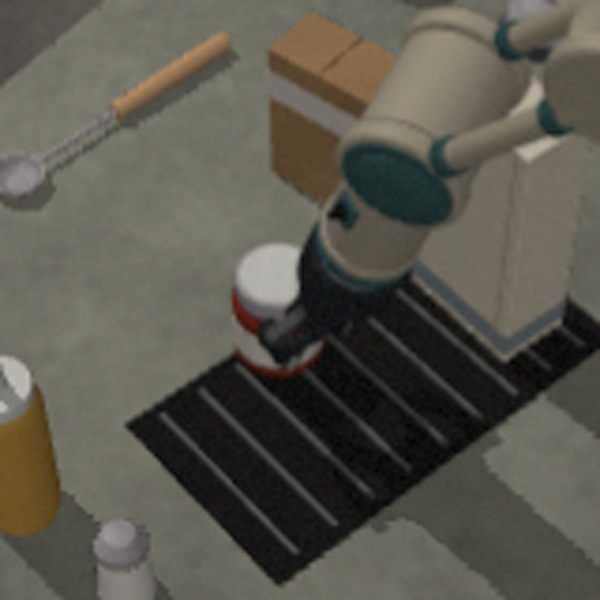

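The jar is upright and sliding at the mat's far edge. I'll push it the rest of the way, then back off.

Emit:
move_arm(steps=[0, 0, 0, 0.011, -0.003, 0, 0.06, 0, 0, 0, 0.022, -0.005, 0, 0.06, 0, 0, 0, 0.032, -0.008, 0, 0.06, 0, 0, 0, 0.043, -0.011, 0, 0.06, 0, 0, 0, 0.054, -0.014, 0, 0.06, 0, 0, 0, 0.064, -0.016, 0, 0.06, 0, 0, 0, 0.064, -0.016, 0, 0.06, 0, 0, 0, 0.05, -0.012, 0, 0.06, 0, 0, 0, 0.02, -0.005, 0, 0.06, 0, 0, 0, -0.02, 0.005, 0.04, 0.06])

```text
clock: 4.2
position: [0.5499, 0.0391, 0.063]
ee_rot: [0.023, 0.978, -0.123, 0.167]
contact_force: [0.2, 0.3, 0.3]
width: 0.0455
gripper_force: 0.0
```

```bash
python3 - <<'E'
from h import *
snap('side','s3.png'); im=snap('top','t3.png')
a=cv2.imread('pics/s3.png')[120:280,235:395];b=im['pixels'][120:280,245:405]
cv2.imwrite('pics/3c.png',np.hstack([cv2.resize(x,(400,400),interpolation=cv2.INTER_CUBIC) for x in(a,b)]))
E
```

```text
(no output)
```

View pics/3c.png

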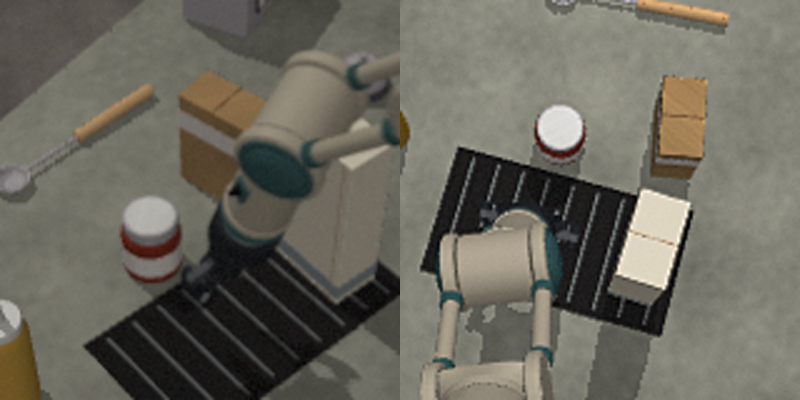

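```bash
python3 - <<'E'
from h import *
C=np.array([.516,.0115]);a=1.319;mx=np.array([np.cos(a),np.sin(a)]);my=np.array([-mx[1],mx[0]])
for f,p in(('t3',(308.7,171.3)),('s3',(294.7,207.3))):
    w=world(np.load(f'pics/{f}.png.npz'),[p],.088)[0,:2]; print(w,(w-C)@mx,(w-C)@my)
E
```

```text
[0.66312296 0.0111715 ] 0.03633667181436405 -0.14256549191385237
[0.65958184 0.01545704] 0.03960481947656032 -0.1380683201220756
```

Emit:
move_arm(steps=[0.0138, 0.0538, 0, 0, 0, 0.29, 0.06, 0.0138, 0.0538, 0, 0, 0, 0.29, 0.06, 0.0138, 0.0538, 0, 0, 0, 0.29, 0.06, 0.0138, 0.0538, 0, 0, 0, 0.29, 0.06, 0.0138, 0.0538, 0, 0, 0, 0.29, 0.06, 0.0138, 0.0538, 0, 0, 0, 0.29, 0.06, 0.0138, 0.0538, 0, -0.088, -0.236, 0.29, 0.06, 0.0138, 0.0538, 0, -0.088, -0.236, 0.29, 0.06, 0.0138, 0.0538, 0, -0.088, -0.236, 0.29, 0.06, 0.0138, 0.0538, 0, -0.088, -0.236, 0.29, 0.06])

```text
clock: 5.3
position: [0.485, -0.1477, 0.348]
ee_rot: [0.001, 0.992, -0.125, 0.001]
contact_force: [0.5, -0.0, -0.1]
width: 0.0454
gripper_force: 0.0
```

Jar is at mat y ≈ -0.140, 10 mm past the limit. Now to the slot-face side of the carton.

Emit:
move_arm(steps=[0, 0, 0.2436, -0.03, -0.065, 0, 0.06, 0, 0, 0.2436, -0.03, -0.065, 0, 0.06, 0, 0, 0.2436, -0.03, -0.065, 0, 0.06, 0, 0, 0.2436, -0.03, -0.065, 0, 0.06, 0, 0, 0.2436, -0.03, -0.065, 0, 0.06, 0, 0, 0.2436, -0.03, -0.065, 0, 0.06, 0, 0, 0.2436, -0.03, -0.065, 0, 0.06, 0, 0, 0.2436, -0.03, -0.065, 0, 0.06, 0, 0, 0.2436, -0.03, -0.065, -0.04, 0.06, 0, 0, 0.2436, -0.03, -0.065, -0.06, 0.06])

```text
clock: 6.3
position: [0.455, -0.2108, 0.2855]
ee_rot: [-0.0, 0.815, 0.58, -0.0]
contact_force: [0.0, 0.2, -0.5]
width: 0.045
gripper_force: 0.0
```

```bash
python3 - <<'E'
from h import *
im=snap('top','t4.png'); c=im['pixels'][120:280,265:425]
cv2.imwrite('pics/t4c.png',cv2.resize(c,(600,600),interpolation=cv2.INTER_CUBIC))
s=manip.get_state();q=s['ee_rot']
w,x,y,z=q;print(s['position'],q,'xtool',1-2*(y*y+z*z),2*(x*y+w*z))
E
```

```text
[ 0.45345603 -0.20982924  0.28250771] [-0.0032737   0.81354724  0.58148753 -0.00155777] xtool 0.32373964921677334 0.9461453482670059
```

View pics/t4c.png

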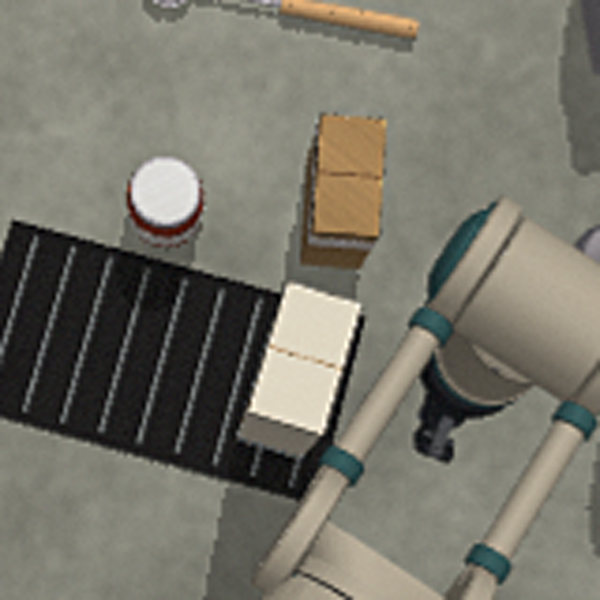

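Hand is level with the slot face, and jar and carton are as expected. Next: descend and push, gently.

Emit:
move_arm(steps=[0, 0, 0.006, 0.002, 0, -0.05, 0.06, 0, 0, 0.006, 0.002, 0, -0.06, 0.06, 0, 0, 0.006, 0.007, 0.016, -0.06, 0.06, 0, 0, 0.006, 0.011, 0.031, -0.06, 0.06, 0, 0, 0.006, 0.016, 0.046, -0.06, 0.06, 0, 0, 0.006, 0.019, 0.056, -0.06, 0.06, 0, 0, 0.006, 0.022, 0.065, -0.06, 0.06, 0, 0, 0.006, 0.025, 0.075, -0.06, 0.06, 0, 0, 0.006, 0.028, 0.084, -0.06, 0.06, 0, 0, 0.006, 0.031, 0.094, -0.06, 0.06])

```text
clock: 7.35
position: [0.4874, -0.1195, 0.2336]
ee_rot: [0.004, 0.805, 0.593, -0.0]
contact_force: [-8.1, -3.0, 32.2]
width: 0.0453
gripper_force: 13.2
```

```bash
python3 - <<'E'
from h import *
im=snap('side','s5.png'); c=im['pixels'][120:280,275:435]
cv2.imwrite('pics/s5c.png',cv2.resize(c,(500,500),interpolation=cv2.INTER_CUBIC))
print(manip.get_state()['position'])
E
```

```text
[ 0.48838576 -0.11732107  0.23294302]
```

View pics/s5c.png

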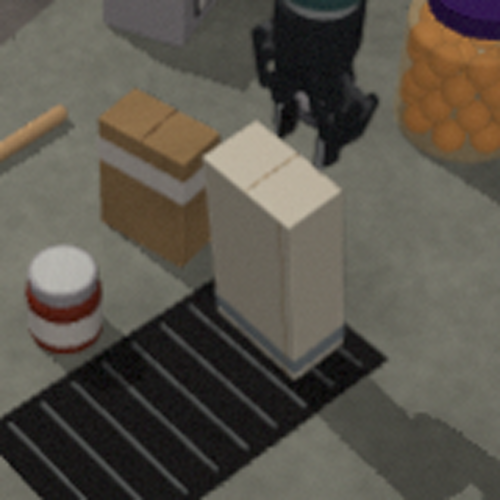

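```bash
python3 - <<'E'
from h import *
S=np.load('pics/s5.png.npz')
s=manip.get_state();print(s['clock'],s['position'],s['contact_force'],s['width'],s['qd'].round(3))
f=lambda X:((proj(S,X)-[275,120])*500/160).round(0)
print(f([s['position'],s['position']-[0,0,.017],[.4535,-.2098,.2825],[.4535,-.2098,.2225]]))
# carton top corners as at start
print(f([[.5487,-.0926,.238],[.532,-.153,.238],[.4238,-.122,.238],[.4415,-.0607,.238]]))
p=np.array([(205,157),(255,122),(341,188),(290,227)])/500*160+[275,120]-.3
print(world(S,p,.238)); b=np.array([(217,305),(297,378),(344,340)])/500*160+[275,120]-.3; print(world(S,b,.003))
E
```

```text
7.4 [ 0.48838576 -0.11732107  0.23294302] [1.03084833 2.06467994 1.60873812] 0.04545825086748641 [-0.01   0.027  0.058  0.039 -0.085 -0.033]
[[298. 155.]
 [297. 169.]
 [388.  73.]
 [381. 122.]]
[[226. 140.]
 [278. 111.]
 [365. 178.]
 [312. 210.]]
[[ 0.55390348 -0.06394166  0.238     ]
 [ 0.54199522 -0.12850578  0.238     ]
 [ 0.4355197  -0.09932192  0.238     ]
 [ 0.44765308 -0.03354445  0.238     ]]
[[ 0.55403852 -0.09940319  0.003     ]
 [ 0.4389253  -0.06543651  0.003     ]
 [ 0.42511889 -0.13335243  0.003     ]]
```

The carton is tilted about 6° with its heel unmoved. Vertical force suggests the top edge is rubbing the fingers, so I'll go up slightly while pushing on past the balance point.

Emit:
move_arm(steps=[0, 0, 0, 0.002, 0.006, 0.006, 0.06, 0, 0, 0, 0.003, 0.012, 0.012, 0.06, 0, 0, 0, 0.006, 0.02, 0.014, 0.06, 0, 0, 0, 0.009, 0.029, 0.014, 0.06, 0, 0, 0, 0.011, 0.037, 0.014, 0.06, 0, 0, 0, 0.014, 0.046, 0.014, 0.06, 0, 0, 0, 0.015, 0.052, 0.014, 0.06, 0, 0, 0, 0.015, 0.052, 0.014, 0.06, 0, 0, 0, 0.015, 0.052, 0.014, 0.06, 0, 0, 0, 0.015, 0.052, 0.014, 0.06])

```text
clock: 8.4
position: [0.5016, -0.0655, 0.2417]
ee_rot: [0.0, 0.805, 0.593, -0.0]
contact_force: [-0.6, -0.5, -0.3]
width: 0.045
gripper_force: 0.0
```

```bash
python3 - <<'E'
from h import *
im=snap('side','s6.png'); c=im['pixels'][120:300,235:435]
cv2.imwrite('pics/s6c.png',cv2.resize(c,(600,540),interpolation=cv2.INTER_CUBIC))
s=manip.get_state();print(s['position'],s['contact_force'])
E
```

```text
[ 0.50165357 -0.06554135  0.24168367] [-0.24375601 -0.02761684  0.02404501]
```

View pics/s6c.png

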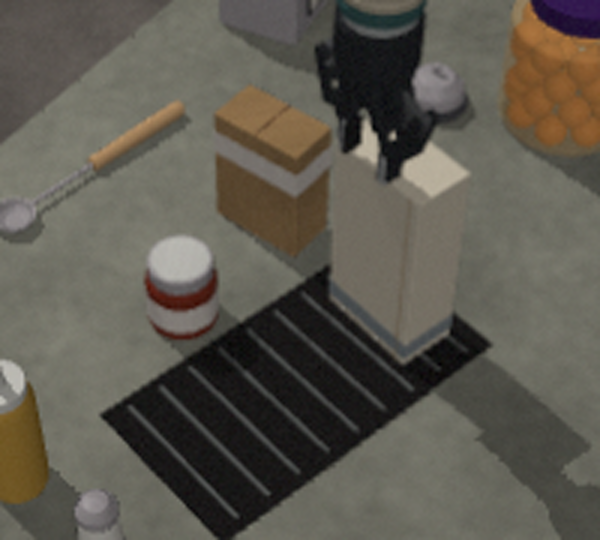

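The fingertips rode over the top edge and the carton rocked back upright, with its heel apparently unmoved. I'll lift, go back behind the slot face, shut the fingers for more reach and push lower. I've used all ten views, so I'll check by measured numbers from here.

Emit:
move_arm(steps=[0, 0, 0, 0, 0, 0.05, 0.06, 0, 0, 0, 0, 0, 0.09, 0.06, 0, 0, 0, 0, 0, 0.09, -1, 0, 0, 0, -0.043, -0.144, 0.09, -1, 0, 0, 0, -0.043, -0.144, 0.09, -1, 0, 0, 0, -0.043, -0.144, 0.09, -1, 0, 0, 0, -0.043, -0.144, 0.09, -1, 0, 0, 0, -0.043, -0.144, 0.09, -1, 0, 0, 0, -0.043, -0.144, 0.09, -1, 0, 0, 0, -0.043, -0.144, 0.09, -1])

```text
clock: 9.45
position: [0.459, -0.2081, 0.3316]
ee_rot: [-0.0, 0.805, 0.593, 0.0]
contact_force: [-0.4, 0.5, 0.2]
width: 0.0
gripper_force: 0.0
```

```bash
cat > fit.py <<'E'
from h import *
# fit carton pose by silhouette/cream colour in both cameras
import sys
from scipy.optimize import minimize
def mask(im):
    hsv=cv2.cvtColor(np.array(im['pixels']),cv2.COLOR_BGR2HSV).astype(int)
    return hsv
if __name__=='__main__':
    for n in('side','top'):
        im=snap(n,n+sys.argv[1]+'.png'); hsv=mask(im)
        # carton colour sample at projection of its middle/top centre
        p=proj(im,[[.4865,-.107,.238]])[0].astype(int); print(n,p,hsv[p[1]-3:p[1]+4,p[0]-3:p[0]+4].reshape(-1,3).mean(0))
    s=manip.get_state();print(s['clock'],s['position'],s['contact_force'],s['width'])
E
python3 fit.py 7
```

```text
side [369 170] [ 19.20408163  43.10204082 177.30612245]
top [345 215] [ 20.97959184  38.36734694 219.79591837]
9.55 [ 0.45907235 -0.20808065  0.33174164] [-0.08400087 -0.1079659  -0.79711602] -0.00011427543291504826
```

```bash
cat > quad.py <<'E'
from h import *
def quad(fn,seed,z,tol=14):
    S=np.load(f'pics/{fn}.npz'); px=cv2.GaussianBlur(S['pixels'],(3,3),0); m=np.zeros((402,642),np.uint8)
    cv2.floodFill(px.copy(),m,tuple(int(v) for v in seed),255,(tol,)*3,(tol,)*3,4|cv2.FLOODFILL_MASK_ONLY|cv2.FLOODFILL_FIXED_RANGE|(255<<8))
    m=cv2.morphologyEx(m[1:-1,1:-1],cv2.MORPH_CLOSE,np.ones((5,5)))
    c=max(cv2.findContours(m,0,2)[0],key=cv2.contourArea).reshape(-1,2)
    w=world(S,c,z)[:,:2].astype(np.float32); r=cv2.minAreaRect(w*1000)
    print(fn,len(c),np.round(r[0],1),np.round(r[1],1),round(r[2],1)); return r
E
python3 - <<'E'
from quad import *
for tol in(15,30):
  quad('top0.png',(343,224),.238,tol);quad('top7.png',(343,224),.238,tol)
  quad('side0.png',(369,167),.238,tol);quad('side7.png',(369,167),.238,tol)
E
```

```text
top0.png 41 [ 461.3 -100.2] [58.8 52.4] 73.6
top7.png 58 [ 490.8 -100.5] [ 59.3 108.9] 73.7
side0.png 47 [ 485.4 -106.9] [ 59.6 109.4] 73.7
side7.png 55 [ 485.  -108.3] [ 59.2 109.4] 73.7
top0.png 65 [ 488.2 -108.1] [ 60.6 111.2] 73.5
top7.png 60 [ 490.6 -100.6] [ 60.6 111.1] 73.7
side0.png 47 [ 485.3 -107. ] [ 63.3 113.2] 73.8
side7.png 51 [ 485.  -108.4] [ 63.3 113. ] 73.7
```

```bash
python3 fit.py 8; python3 fit.py 9 | tail -1; python3 - <<'E'
from quad import *
for i in(8,9):
  quad(f'top{i}.png',(343,224),.238,30);quad(f'side{i}.png',(369,167),.238,30)
E
```

```text
side [369 170] [ 19.14285714  42.75510204 179.20408163]
top [345 215] [ 20.75510204  37.87755102 219.14285714]
9.65 [ 0.45906976 -0.20831497  0.33179746] [-0.42059278  0.38932338  0.60681844] 0.00018010241949728353
9.75 [ 0.45898074 -0.20862666  0.33176748] [ 0.6414889  -0.94831681  0.04633396] -0.00011420459255539438
top8.png 64 [ 489.1 -105.6] [ 60.7 111.3] 73.6
side8.png 47 [488.7 -98.9] [ 64.9 113.9] 73.9
top9.png 60 [ 486.2 -116.5] [ 61.3 111.6] 73.6
side9.png 50 [ 483.8 -113.9] [ 61.9 114. ] 74.1
```

The carton is still rocking slightly, so I'll wait for it to settle.

Emit:
move_arm(steps=[0, 0, 0, 0, 0, 0, -1, 0, 0, 0, 0, 0, 0, -1, 0, 0, 0, 0, 0, 0, -1, 0, 0, 0, 0, 0, 0, -1, 0, 0, 0, 0, 0, 0, -1, 0, 0, 0, 0, 0, 0, -1, 0, 0, 0, 0, 0, 0, -1, 0, 0, 0, 0, 0, 0, -1, 0, 0, 0, 0, 0, 0, -1, 0, 0, 0, 0, 0, 0, -1])

```text
clock: 10.75
position: [0.4587, -0.2093, 0.3317]
ee_rot: [0.0, 0.805, 0.593, 0.0]
contact_force: [0.5, -0.4, -0.6]
width: -0.0003
gripper_force: 0.0
```

Emit:
move_arm(steps=[0, 0, 0, 0, 0, 0, -1, 0, 0, 0, 0, 0, 0, -1, 0, 0, 0, 0, 0, 0, -1, 0, 0, 0, 0, 0, 0, -1, 0, 0, 0, 0, 0, 0, -1, 0, 0, 0, 0, 0, 0, -1, 0, 0, 0, 0, 0, 0, -1, 0, 0, 0, 0, 0, 0, -1, 0, 0, 0, 0, 0, 0, -1, 0, 0, 0, 0, 0, 0, -1])

```text
clock: 11.75
position: [0.4587, -0.2093, 0.3317]
ee_rot: [0.0, 0.805, 0.593, 0.0]
contact_force: [-0.2, 0.1, -0.4]
width: 0.0001
gripper_force: 0.0
```

```bash
python3 fit.py 10 | tail -1; python3 fit.py 11 | tail -1; python3 - <<'E'
from quad import *
for i in(10,11):
  quad(f'top{i}.png',(343,224),.238,30);quad(f'side{i}.png',(369,167),.238,30)
# jar lid
for f in('top0','top11'):
    quad(f+'.png',(300,201) if f=='top0' else (308,171),.09,40)
E
```

```text
11.85 [ 0.45872634 -0.20923469  0.33169514] [-0.36308557  0.62680457  0.45899934] 0.00014532285408597217
11.95 [ 0.45873639 -0.20923297  0.33168598] [-0.69348093  0.08586047  0.29755067] -7.360823585744415e-05
top10.png 62 [ 488.4 -107.8] [ 60.9 111.3] 73.3
side10.png 44 [ 485.3 -107.3] [ 63.1 112.6] 73.4
top11.png 62 [ 488.2 -108.2] [ 60.9 111.1] 73.7
side11.png 50 [ 485.6 -106.6] [ 63.3 113. ] 73.6
top0.png 25 [556.2  42.7] [56.3 55.4] 1.2
top11.png 26 [667.4  10.2] [57.9 56.2] 1.2
```

Settled at its original pose. Descend lower with the fingers shut, and push.

Emit:
move_arm(steps=[0, 0, 0, -0.002, 0, -0.05, -1, 0, 0, 0, -0.002, 0, -0.1, -1, 0, 0, 0, -0.002, 0, -0.132, -1, 0, 0, 0, 0.001, 0.01, -0.132, -1, 0, 0, 0, 0.006, 0.026, -0.132, -1, 0, 0, 0, 0.01, 0.042, -0.132, -1, 0, 0, 0, 0.013, 0.051, -0.132, -1, 0, 0, 0, 0.015, 0.06, -0.132, -1, 0, 0, 0, 0.018, 0.069, -0.132, -1, 0, 0, 0, 0.02, 0.076, -0.132, -1])

```text
clock: 12.95
position: [0.4793, -0.1328, 0.2003]
ee_rot: [0.001, 0.805, 0.593, 0.0]
contact_force: [-0.5, -0.1, 0.8]
width: 0.0001
gripper_force: 0.3
```

```bash
python3 - <<'E'
from h import *
s=manip.get_state();print(s['clock'],s['position'],s['contact_force'])
E
```

```text
12.95 [ 0.4792606  -0.13279341  0.20030191] [-0.54507816 -0.06570349  0.81606719]
```

Emit:
move_arm(steps=[0, 0, 0, 0.003, 0.009, 0, -1, 0, 0, 0, 0.006, 0.018, 0, -1, 0, 0, 0, 0.008, 0.027, 0, -1, 0, 0, 0, 0.01, 0.036, 0, -1, 0, 0, 0, 0.013, 0.044, 0, -1, 0, 0, 0, 0.015, 0.05, 0, -1, 0, 0, 0, 0.015, 0.05, 0, -1, 0, 0, 0, 0.015, 0.05, 0, -1, 0, 0, 0, 0.015, 0.05, 0, -1, 0, 0, 0, 0.015, 0.05, 0, -1])

```text
clock: 13.95
position: [0.4937, -0.0836, 0.1997]
ee_rot: [0.0, 0.805, 0.593, -0.0]
contact_force: [0.6, -0.8, 0.2]
width: 0.0002
gripper_force: 0.0
```

```bash
python3 fit.py 12|tail -1; python3 - <<'E'
from h import *
# expected lying carton: check brightness at projected slot-face points
c=np.array([.283,.959]);y=np.array([-.959,.283]);hx=np.array([.487,-.1075])+.0325*c
for n in('side12','top12'):
    S=np.load(f'pics/{n}.png.npz')
    P=[np.r_[hx+c*a+y*b,.068] for a in(.03,.08,.12,.16,.2,.225,.25) for b in(-.045,0,.045)]
    p=proj(S,P).round().astype(int); print(n,[int(S['pixels'][v,u].mean()) for u,v in p])
    p=proj(S,[np.r_[np.array([.487,-.1075])+y*.03,.238]]).round().astype(int)[0];print(p,S['pixels'][p[1],p[0]])
E
```

```text
14.05 [ 0.49367697 -0.08351203  0.19970084] [0.07533332 0.15235799 1.44981066] -0.00017183611551397303
side12 [118, 118, 118, 166, 5, 168, 167, 8, 166, 169, 9, 166, 168, 169, 167, 168, 168, 167, 104, 103, 104]
[377 177] [103 115 115]
top12 [55, 148, 144, 211, 11, 208, 206, 20, 206, 205, 16, 206, 207, 205, 206, 205, 205, 208, 31, 30, 31]
[343 224] [30 29 30]
```

It toppled: cream face up with the dark slot along the middle. I'll lift away and measure its corners.

Emit:
move_arm(steps=[0, 0, 0, 0, 0, 0.05, -1, 0, 0, 0, 0, 0, 0.1, -1, 0, 0, 0, 0, 0, 0.12, -1, 0, 0, 0, -0.03, -0.2, 0.12, -1, 0, 0, 0, -0.03, -0.2, 0.12, -1, 0, 0, 0, -0.03, -0.2, 0.12, -1, 0, 0, 0, -0.03, -0.2, 0.12, -1, 0, 0, 0, -0.03, -0.2, 0.12, -1, 0, 0, 0, -0.03, -0.2, 0.12, -1, 0, 0, 0, -0.03, -0.2, 0.12, -1])

```text
clock: 15.05
position: [0.4637, -0.2825, 0.3196]
ee_rot: [-0.0, 0.805, 0.593, 0.0]
contact_force: [-0.1, 0.3, -0.7]
width: -0.0003
gripper_force: 0.0
```

```bash
python3 fit.py 13|tail -1; python3 - <<'E'
from quad import *
C=np.array([.516,.0115]);a=1.319;mx=np.array([np.cos(a),np.sin(a)]);my=np.array([-mx[1],mx[0]])
c=np.array([.283,.959]);y=np.array([-.959,.283]);hx=np.array([.487,-.1075])+.0325*c
for n in('side13','top13'):
    S=np.load(f'pics/{n}.png.npz'); p=proj(S,[np.r_[hx+c*.16+y*.045,.068]]).round()[0]
    r=quad(n+'.png',p,.068,40)
    b=cv2.boxPoints(r)/1000-C; print(np.c_[b@mx,b@my].round(3))
    P=proj(S,[np.r_[hx+c*t+y*.045,.068] for t in np.arange(-.02,.26,.01)]).round().astype(int); print([int(S['pixels'][v,u].mean()) for u,v in P])
for f,s in(('top13',(308,171)),('side13',(294,207))): r=quad(f+'.png',s,.088,40); d=np.array(r[0])/1000-C; print('jar',d@mx,d@my)
for n,s,z in(('top',(355,168),.15),):
  quad('top0.png',s,z,40);quad('top13.png',s,z,40)
d=cv2.absdiff(cv2.imread('pics/top0.png'),cv2.imread('pics/top13.png')).max(2)>40
for k,(u,v) in dict(squeeze=(236,165),shaker=(234,202),bell=(428,190),cups=(180,182),plates=(180,244),bag=(357,170)).items(): print(k,d[v-15:v+15,u-12:u+12].sum())
E
```

```text
15.15 [ 0.46397842 -0.28188199  0.31991434] [ 0.42174935 -1.15126771 -0.50000561] -6.52267941297327e-05
side13.png 90 [532.8  54.4] [203.4 115. ] 73.6
[[-0.054  0.055]
 [-0.058 -0.06 ]
 [ 0.145 -0.067]
 [ 0.149  0.048]]
[68, 23, 22, 164, 118, 115, 163, 167, 165, 164, 165, 165, 165, 165, 164, 163, 165, 166, 165, 164, 164, 165, 167, 165, 165, 168, 104, 100, 68]
top13.png 105 [535.4  53.3] [200.2 111.6] 73.6
[[-0.053  0.051]
 [-0.057 -0.061]
 [ 0.143 -0.068]
 [ 0.147  0.044]]
[100, 30, 41, 211, 145, 147, 209, 207, 208, 207, 207, 207, 208, 207, 207, 207, 206, 205, 205, 206, 205, 207, 207, 206, 205, 210, 14, 27, 46]
top13.png 26 [667.9  10.2] [57.9 56.3] 1.2
jar 0.036589442801172864 -0.14747876359890094
side13.png 28 [666.   10.6] [60.3 61.2] 36.3
jar 0.03653920440210004 -0.14545146101654524
top0.png 694 [ 547.9 -484.2] [814.9 774.4] 1.4
top13.png 193 [ 730.9 -238.4] [341.6 522.6] 72.3
squeeze 0
shaker 0
bell 328
cups 0
plates 0
bag 0
```

```bash
python3 - <<'E'
import cv2
from rig import manip
a,b=cv2.imread('pics/side0.png'),cv2.imread('pics/side13.png')
d=cv2.absdiff(a,b).max(2)>40
print('bell',d[138:160,366:392].sum(),'snack',d[105:170,402:450].sum())
b=cv2.imread('pics/top7.png');a=cv2.imread('pics/top0.png');d=cv2.absdiff(a,b).max(2)>40;print(d[175:202,416:441].sum(),d[200:250,430:485].sum())
print(manip.sign_off())
E
```

```text
bell 6 snack 136
286 231
the job is handed in; nothing more can be done
None
```

The glove carton lies flat on its back on the mat, slot up, with all four corners inside the edges. The salsa jar stands upright off the far side, about 15 mm past the limit, and the job is handed in. The first push at the carton slid over its top and it rocked back upright, so I pushed again lower. The bystanders I checked hadn't moved, but I couldn't fully confirm the snack jar because the arm partly hid it from the cameras.

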